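# Set out the feet and fixings on an upturned footrest

## Task

Lay out the fittings on the upturned footrest, ready for screwing down: first stand the round wooden foot on the round steel plate and the square wooden foot on the square plate, each centred and with the square foot squared up to the footrest. Then stand the black support column on the plywood midway between the two feet and in line with them, lay the wooden packing disc centred on top of the column, and last of all set the tin of screws on the plywood directly behind the column (on the side away from the robot). Everything stands upright, and the white glue bottle must not be knocked over.

Things in the scene. Friction and masses are not known exactly. Their poses are not given: they have to be found in the camera images.
- base: Upside-down footrest fixed to the bench: blue pad with level plywood on top. Origin at bench height, exactly midway between the two steel plates; x points away from the robot (behind), y left along the line of the plates; yaw within 0.15. The plywood top is 40 mm above the origin and spans x -76 to 106 mm, y -141 to 141 mm in this frame (the pad 4 mm more all round).
- round_plate: Round steel mounting plate, 60 mm across, 4 mm thick, fixed on the plywood 100 mm left or right of the base's origin (its side changes). Origin at the centre of its underside; its top is 4 mm higher, 44 mm above the bench.
- square_plate: Square steel mounting plate, 60 x 60 mm, 4 mm thick, fixed on the plywood at the other side, 100 mm from the base's origin, its sides parallel to the base's. Origin at the centre of its underside; its top is 4 mm higher, 44 mm above the bench.
- round_foot: Turned round furniture foot of brown wood, 74 mm tall, standing on its wide end and to be stood that way up: wide end 50 mm in diameter, narrowing to a straight 34 mm round shank from 36 mm up to the top. Origin at the centre of its underside, z up. About 90 g.
- square_foot: Square stepped furniture foot of the same brown wood, 74 mm tall, standing on its wide end and to be stood that way up: 50 x 50 mm up to 14 mm, 42 x 42 mm up to 28 mm, then a straight 34 x 34 mm shank to the top. Origin at the centre of its underside, z up, x and y square to its sides; any yaw at the start. About 100 g.
- support: Plain upright black plastic column, 38 mm in diameter, 60 mm tall. Origin at the centre of its underside, z up. About 80 g.
- packing: Plain flat solid plywood disc, 40 mm in diameter, 18 mm thick, lying flat (on the column it comes level with the tops of the feet). Origin at the centre of its underside, z up. About 30 g.
- tin: Small round steel tin, 48 mm in diameter, 34 mm tall, open at the top, filled with brass screws that stay in it. Origin at the centre of its underside, z up. About 120 g.
- glue: White plastic glue bottle, 50 mm in diameter, 120 mm tall; not to be knocked over. Origin at the centre of its underside, z up. The loose things, this bottle and small clutter up to 62 mm tall stand on the bench (z = 0) left and right of the footrest, at least 90 mm apart centre to centre.
There are look-alikes about, which are no part of the job. Leave any purple or red look-alike of the round_foot alone.

How it is judged:
By the outcome, as a careful person would: the job done as asked, in the order asked, and still so for the second after the job is handed in, with the robot touching nothing.
It also fails if it takes over 136 s, if anything falls off the work surface, if the arm or the gripper's body presses on something with over 40 N, if the wrist force passes 120 N, or if a joint passes its speed limit or range.

## Robot

A 6-joint arm with a two-finger parallel gripper is mounted at the origin on the work surface. World frame = base frame: x ahead of the robot, y to its left, z up, the work surface at z = 0. Lengths are in m, angles in rad, forces in N, time in s.
With the tool pointing down it reaches from about 0.275 to 0.875 m from the base axis. Payload 12.5 kg.
Tool frame: the origin (TCP) lies midway between the tips of the shut fingers; the grasp point (between the pads) lies bot.grip_point_offset behind it (bot.grip_point_offset is the distance from the TCP to the grasp point, in m); z points along the fingers, y is the line along which they close (so a half turn about z gives the same grasp; the last joint's range is limited). The gripper opens to 85 mm and grips with 20 to 120 N. Pads are 22 mm wide; open, the fingers measure 114 mm over their backs; the gripper's body (76 mm by 85 mm) begins 54 mm behind the grasp point. The pads swing forward as they close: fully open they stand 13 mm farther back than shut.
Start: joints at [-1.347, 0.351, 1.652, -0, 1.139, -0.085], TCP at [0.167, -0.524, 0.231] pointing down, gripper open.
Joint ranges: [-2.75, 2.75], [-0.79, 2.1], [0.01, 2.65], [-1.57, 4.71], [0.07, 3.14], [-2.87, 2.87]. Speed limits (rad/s): [2.22, 2.22, 2.79, 3.14, 3.14, 3.14].

## Interface

Orientations are given as a unit quaternion [w, x, y, z].
In Python, from workcell import bot gives the robot as it stands.
- The arm moves only by the shell command python3 -m crank 'ROWS' [FORCE]. ROWS is JSON, a list of rows, each a list of 3 entries, a list of its own where there are three numbers: the closure, from 0 (fully open) to 1 (shut), then the shift along the tool's x, y, z in mm, then the turn about the tool's z in units of 5 degrees (1.0 is 5 degrees). A call has 1 to 20 rows; each row shifts and turns the commanded pose from where the row before left it, along the tool's axes as they then stand; what a row does not reach is not made up. A row lasts 1/10 s, in which the tool goes at most 50 mm and 8.59 degrees, less where a joint would pass 70% of its speed; a pose out of reach is approached as far as the arm can. A call with a gripper value outside its range is refused whole. The fingers move at their own pace and stop on an object; FORCE is the grip in N (left out, the last holds). Time passes only in rows, so rows that do not move let the fingers close. It gives the time, the measured TCP pose, the force, the opening and the grip force at its end, in the units of the state.
- bot.state(): the state, without advancing time (a new reading comes with each control period).
- bot.read_camera(name): name is "side" or "top" or "wrist"; returns the picture (420x560x3 uint8, red, green, blue); there is no depth.
- bot.camera_params(name): a dict with "fx", "fy", "cx", "cy" (pixels), "rvec" (rotation vector, rad) and "tvec" (3), from world to camera coordinates, as OpenCV has them; the wrist camera has in their place "tool_from_camera" (4x4, takes a point from camera to tool coordinates, whose origin is the TCP and whose axes are the flange's). Camera axes: x right, y down, z forward; pixel columns grow to the right and rows downward; lengths in m; the calibration is good to about 2 mm. A picture is of the moment at which its call begins: read the wrist's pose just before it. camera_params takes no time and is no camera call.
- bot.job_done(): hands the job in; it is judged then, once.
Trained networks look in the newest picture that a camera, given by its name, has taken for a name from the list of things; names that differ only in an ending like _2 or _b are one class to them, and where a whole thing is asked for, a point or a joint stands for the part that bears it (a point fixed in the world has none). Each returns a list of dicts, best first, with "p" (0 to 1); they miss things now and then, are a little off and sometimes report something else, mostly with a low value. They report only what shows in the picture. A call takes as long as a camera call. They do not tell look-alikes from the thing itself.
- bot.find_in(camera, label): "xyz" ([x, y, z] in m, in the coordinates of the camera as it stood for that picture, good to about 4 mm: the middle of the surface that is visible of it).
- bot.outline_of(camera, label): "region" (420x560 bool, what is visible of it).
- bot.pinpoint(camera, label): "xyz" ([x, y, z] in m, in the coordinates of the camera as it stood for that picture, good to about 4 mm: a listed point, or the origin of a listed thing).
The state is a dict: "time": time; "q": joint angles; "dq": joint speeds; "joint_torque": joint torques, N m; "eef_pos": TCP position; "tcp_rot": TCP orientation; "contact_force": force on the tool from outside, world axes, zero at the start; "wrist_torque": the same for the moment, N m; "finger_gap": finger opening in m; "gripper_force": force on a finger pad.
Only numpy, scipy, OpenCV 4.12 (cv2) and the standard library are available. Lean on these libraries where they do the work, as an engineer would, in place of code of your own. Each camera call takes 0.05 s, during which the arm holds its last target. There are 200 camera calls.

## Working session

There is one attempt and no reset: what is moved stays moved. The work goes in short steps, Python scripts to look and compute and a shell command to move; the robot and the scene stay as the last step left them, time stands still between calls to the robot, and variables do not carry over. Pictures are saved under pics/ and viewed, at most 14 in all, crops included, and the job is handed in when it is done.

```bash
ls; mkdir -p pics
cat > h.py <<'E'
import numpy as np, cv2
from scipy.spatial.transform import Rotation as R
from workcell import bot
def cam2world(name,p,st=None):
    c=bot.camera_params(name); p=np.array(p)
    if name=='wrist':
        T=np.array(c['tool_from_camera']); st=st or bot.state()
        q=st['tcp_rot']; return R.from_quat([q[1],q[2],q[3],q[0]]).apply(T[:3,:3]@p+T[:3,3])+st['eef_pos']
    r=R.from_rotvec(np.ravel(c['rvec'])).inv(); return r.apply(p-np.ravel(c['tvec']))
def ray(name,u,v,z,st=None):
    c=bot.camera_params(name)
    d=np.array([(u-c['cx'])/c['fx'],(v-c['cy'])/c['fy'],1])
    a=cam2world(name,[0,0,0],st); b=cam2world(name,d,st); return a+(b-a)*(z-a[2])/(b-a)[2]
def snap(name,f=None):
    im=bot.read_camera(name)
    if f: cv2.imwrite('pics/'+f,im[:,:,::-1])
    return im
E
python3 - <<'E'
from h import *
for c in('top','side'):
    snap(c,c+'1.png')
    for l in ['base','round_plate','square_plate','round_foot','square_foot','support','packing','tin','glue']:
        for d in bot.pinpoint(c,l)[:3]:
            print(c,l,round(d['p'],2),cam2world(c,d['xyz']).round(3))
s=bot.state();print(s,bot.grip_point_offset)
print(bot.camera_params('wrist'))
E
```

```text
pics
top base 0.59 [ 0.575 -0.033  0.002]
top base 0.35 [0.375 0.288 0.   ]
top round_plate 0.62 [0.583 0.065 0.042]
top square_plate 0.95 [ 0.562 -0.131  0.036]
top round_foot 0.77 [ 0.369 -0.284  0.001]
top round_foot 0.76 [ 0.368 -0.177  0.   ]
top round_foot 0.67 [ 0.284 -0.207 -0.001]
top square_foot 0.81 [ 0.439 -0.413  0.004]
top support 0.72 [ 0.615  0.285 -0.001]
top packing 0.49 [ 0.374  0.283 -0.002]
top tin 0.91 [ 0.439  0.393 -0.003]
top tin 0.26 [0.614 0.283 0.002]
top glue 0.69 [ 0.505 -0.269 -0.   ]
side base 0.82 [ 0.568 -0.035 -0.003]
side round_plate 0.45 [0.579 0.065 0.037]
side round_plate 0.17 [ 0.442 -0.41  -0.005]
side square_plate 0.72 [ 0.56  -0.134  0.044]
side round_foot 0.91 [ 0.268 -0.286 -0.003]
side round_foot 0.88 [ 0.366 -0.179  0.001]
side round_foot 0.87 [ 0.27  -0.384  0.004]
side square_foot 0.91 [ 0.438 -0.407 -0.001]
side support 0.73 [ 0.619  0.289 -0.003]
side packing 0.53 [0.372 0.282 0.   ]
side tin 0.76 [ 0.437  0.391 -0.002]
side tin 0.65 [ 0.619  0.287 -0.001]
side glue 0.86 [ 0.501 -0.269 -0.   ]
{'time': 1.0, 'q': array([-1.34663252e+0
[... 455 characters left out ...]
825e-01, 1.53762563e-01, 1.13068866e-05]), 'contact_force': array([ 0.58597069,  0.00544522, -0.29557338]), 'wrist_torque': array([ 0.0009736 , -0.03180755, -0.03005439]), 'gripper_force': 0.0, 'finger_gap': 0.085198291690154} 0.0187
{'fx': 315.32367417140455, 'fy': 315.32367417140455, 'cx': 270.69659157702034, 'cy': 208.70760672509536, 'tool_from_camera': array([[-4.44385264e-04, -9.62955545e-01, -2.69659824e-01,
         6.80104841e-02],
       [ 9.99999690e-01, -6.03394943e-04,  5.06776940e-04,
        -4.96225930e-04],
       [-6.50715038e-04, -2.69659515e-01,  9.62955514e-01,
        -1.43624285e-01],
       [ 0.00000000e+00,  0.00000000e+00,  0.00000000e+00,
         1.00000000e+00]])}
```

```bash
python3 -c "
import cv2,numpy as np
print(cv2.imread('pics/top1.png').shape)"
```

```text
(420, 560, 3)
```

View pics/top1.png

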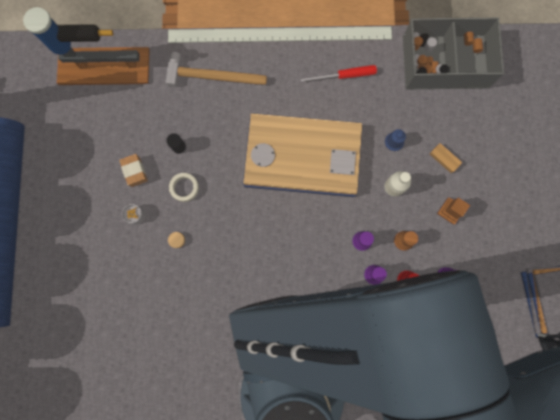

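View pics/side1.png

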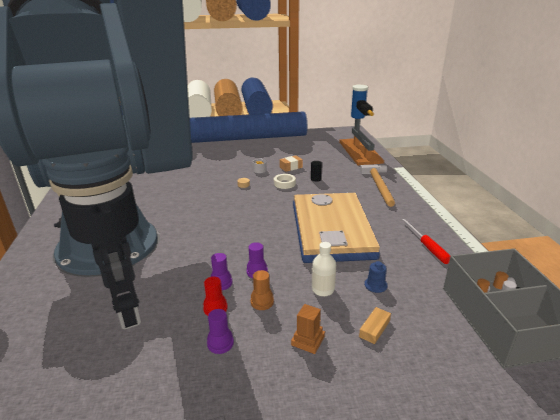

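The top view shows the brown round foot at (406,240), i.e. near (0.369,-0.284). The purple and red look-alikes are around it. The square foot is at (454,209), glue (398,184), packing (176,240), tin (133,213), support (176,143), the round plate on the left (263,155) and the square plate on the right (343,162). The side view agrees. I'll move above the round foot first.

```bash
cat >> h.py <<'E'
def look(labels,near=None,f=None):
    "wrist picture; networks; world positions"
    st=bot.state(); im=snap('wrist',f); out={}
    for l in labels:
        for d in bot.pinpoint('wrist',l)[:3]:
            w=cam2world('wrist',d['xyz'],st); print(l,round(d['p'],2),w.round(4))
    return im,st
def plan(x,y,z,psi,st=None):
    "psi = world angle of tool x; prints turn units first, then tool shift in the new axes"
    st=st or bot.state(); w,a,b,c=st['tcp_rot']; p0=2*np.arctan2(b,a)
    t=(p0-psi+np.pi)%(2*np.pi)-np.pi; d=np.array([x,y,z])-st['eef_pos']
    cs,sn=np.cos(psi),np.sin(psi)
    print('psi now %.3f turn units %.2f shift mm'%(p0,np.degrees(t)/5),(1e3*np.array([cs*d[0]+sn*d[1],sn*d[0]-cs*d[1],-d[2]])).round(1))
E
python3 -m crank '[[0,[0,0,0],1.18],[0,[0,0,0],1.18],[0,[0,0,0],1.18],[0,[25,-30,0],0],[0,[25,-30,0],0],[0,[25,-30,0],0],[0,[25,-30,0],0],[0,[25,-30,0],0],[0,[25,-30,0],0],[0,[25,-30,0],0],[0,[25,-30,0],0],[0,[0,0,0],0],[0,[0,0,0],0]]' 40
python3 - <<'E'
from h import *
im,st=look(['round_foot','square_foot'],f='w1.png')
for l in('round_foot','square_foot'):
  for d in bot.outline_of('wrist',l)[:3]:
    m=d['region']; v,u=np.nonzero(m); print(l,d['p'],u.mean().round(),v.mean().round(),im[m].mean(0).round())
plan(.369,-.284,.14,0)
E
```

```text
time: 2.3
eef_pos: [0.3675, -0.2837, 0.2314]
tcp_rot: [0.0, 1.0, 0.001, -0.0]
contact_force: [-0.1, -0.1, -1.1]
finger_gap: 0.0856
gripper_force: 0.0
round_foot 0.93 [ 2.726e-01 -3.895e-01 -1.000e-04]
round_foot 0.75 [ 0.3647 -0.2877 -0.0006]
round_foot 0.63 [ 0.266  -0.2856 -0.0023]
square_foot 0.63 [ 0.4402 -0.4096  0.0025]
round_foot 0.93 271.0 184.0 [152. 109.  71.]
round_foot 0.81 352.0 258.0 [ 88.  51. 101.]
round_foot 0.75 274.0 268.0 [141.  39.  37.]
square_foot 0.89 389.0 117.0 [157. 111.  70.]
psi now -0.002 turn units -0.02 shift mm [ 2.3 -0.7 91.3]
```

View pics/w1.png

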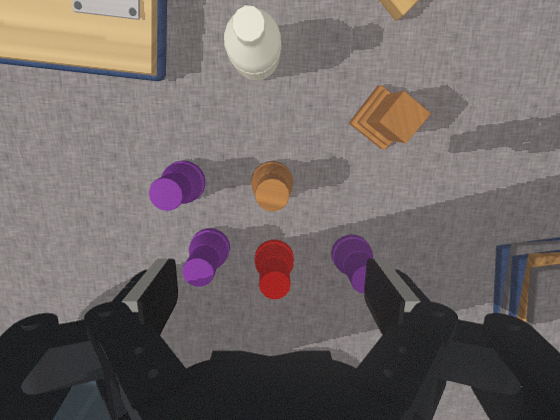

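Wrist view: brown round foot with its top at about (272,193), and the square foot's top corners near (405,92), (430,114), (406,142) and (380,117). No neighbours are in the fingers' way. I'll compute the precise centres from the top-face pixels.

Run:
```python
from h import *
st=bot.state()
im=cv2.imread('pics/w1.png')
# top face of round foot: brighter orange pixels
h=cv2.cvtColor(im,cv2.COLOR_BGR2HSV)
for n,(x0,x1,y0,y1) in dict(rf=(245,300,155,220),sf=(345,440,75,155)).items():
    m=np.zeros(im.shape[:2],np.uint8); m[y0:y1,x0:x1]=(h[y0:y1,x0:x1,1]>110)*(h[y0:y1,x0:x1,2]>185)*255
    cs=max(cv2.findContours(m,0,2)[0],key=cv2.contourArea); (c,s,a)=cv2.minAreaRect(cs); print(n,c,s,a)
    print(ray('wrist',*c,.074,st))
    if n=='sf':
        P=np.array([ray('wrist',*p,.074,st)[:2] for p in cv2.boxPoints((c,s,a))]); e=np.diff(P,axis=0); print(np.hypot(*e.T), np.degrees(np.arctan2(e[:,1],e[:,0])))
print(ray('wrist',272,193,.074,st))
plan(.368,-.286,.037,0)
```

```text
rf (270.7480163574219, 198.3607635498047) (30.955175399780273, 6.263870716094971) 10.491477012634277
[ 0.36088696 -0.2845288   0.074     ]
sf (356.75, 124.25000762939453) (5.656853675842285, 3.535533905029297) 45.0
[ 0.43101971 -0.36395601  0.074     ]
[0.00308419 0.00531413 0.00309405] [ -44.10153477 -132.10514216  136.10164448]
[ 0.36627508 -0.28576304  0.074     ]
psi now -0.002 turn units -0.02 shift mm [  1.3   1.3 194.3]
```

```bash
python3 -m crank '[[0,[-1,2,40],0],[0,[0,0,40],0],[0,[0,0,40],0],[0,[0,0,40],0],[0,[0,0,34],0],[0,[0,0,0],0],[1,[0,0,0],0],[1,[0,0,0],0],[1,[0,0,0],0],[1,[0,0,0],0],[1,[0,0,0],0],[1,[0,0,0],0],[1,[0,0,0],0],[1,[0,0,0],0],[1,[0,0,0],0],[1,[0,0,0],0]]' 40; python3 -m crank '[[1,[0,0,-10],0],[1,[0,0,-30],0],[1,[0,0,-40],0],[1,[0,0,-40],0],[1,[0,0,-40],0],[1,[0,0,-34],0],[1,[0,0,0],0]]'
python3 - <<'E'
from h import *
plan(.50,-0.034,.231,-.10)
E
```

```text
time: 4.15
eef_pos: [0.3668, -0.2866, 0.0387]
tcp_rot: [0.001, 1.0, -0.0, 0.001]
contact_force: [-2.0, 1.0, 10.1]
finger_gap: 0.033
gripper_force: 38.7
time: 4.85
eef_pos: [0.3675, -0.2871, 0.2364]
tcp_rot: [0.003, 1.0, -0.0, 0.003]
contact_force: [0.7, 0.1, -2.0]
finger_gap: 0.0331
gripper_force: 40.1
psi now -0.000 turn units 1.15 shift mm [ 106.6 -265.1    5.4]
```

```bash
python3 -m crank '[[1,[0,0,0],1.15],[1,[13.5,-33,0],0],[1,[13.5,-33,0],0],[1,[13.5,-33,0],0],[1,[13.5,-33,0],0],[1,[13.5,-33,0],0],[1,[13.5,-33,0],0],[1,[13.5,-33,0],0],[1,[13.5,-33,0],0],[1,[0,0,0],0],[1,[0,0,0],0],[1,[0,0,0],0]]'
python3 - <<'E'
from h import *
im,st=look(['base','round_plate','square_plate','round_foot'],f='w2.png')
for l in('round_plate','square_plate'):
  for d in bot.outline_of('wrist',l)[:2]:
    cs=max(cv2.findContours(d['region'].astype(np.uint8),0,2)[0],key=cv2.contourArea)
    W=1e4*np.array([ray('wrist',*p[0],.044,st)[:2] for p in cs]); r=cv2.minAreaRect(W.astype(np.float32))
    print(l,round(d['p'],2),(np.array(r[0])/1e4).round(4),(np.array(r[1])/1e4).round(4),r[2])
E
```

```text
time: 6.05
eef_pos: [0.4996, -0.0347, 0.2311]
tcp_rot: [0.0, 0.999, -0.05, -0.0]
contact_force: [-0.1, 0.4, -0.3]
finger_gap: 0.0332
gripper_force: 40.2
base 0.85 [ 0.5648 -0.0297  0.002 ]
round_plate 0.83 [0.5831 0.0647 0.0418]
round_plate 0.49 [ 0.5571 -0.1314  0.0405]
square_plate 0.69 [ 0.5607 -0.1335  0.0373]
round_foot 0.92 [ 0.2657 -0.286  -0.0011]
round_foot 0.89 [ 0.3641 -0.176   0.0016]
round_foot 0.84 [ 0.4951 -0.033   0.193 ]
round_plate 0.82 [0.5806 0.0656] [0.0593 0.0591] 77.51641082763672
square_plate 0.81 [ 0.5598 -0.1328] [0.0609 0.0591] 84.19525146484375
```

View pics/w2.png

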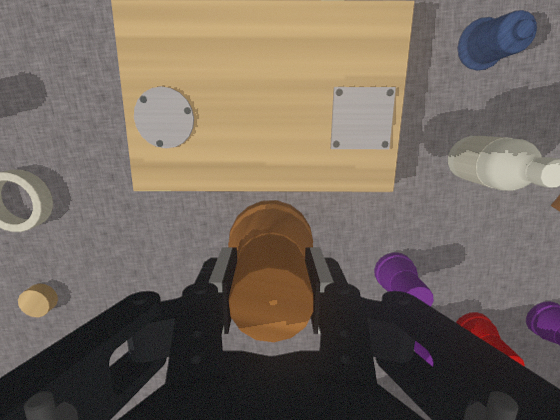

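Wrist view: the round plate is at about (165,117) and the square plate at (363,118). The held foot is centred between the fingers, with its wide end's far edge at (270,201).

Run:
```python
from h import *
st=bot.state()
for z in(.193,.205): 
  for p in((270,201),(229,250),(313,250)): print(z,(ray('wrist',*p,z,st)-st['eef_pos']).round(4))
for z in(.1,.089): plan(.5806,.0656,z,-.1045)
```

```text
0.193 [ 0.0217 -0.0015 -0.0383]
0.193 [-0.007   0.027  -0.0383]
0.193 [-0.0123 -0.0249 -0.0383]
0.205 [ 0.0247 -0.0019 -0.0263]
0.205 [-0.0021  0.0248 -0.0263]
0.205 [-0.0071 -0.0237 -0.0263]
psi now -0.101 turn units 0.04 shift mm [  69.7 -108.   131.3]
psi now -0.101 turn units 0.04 shift mm [  69.7 -108.   142.3]
```

```bash
python3 -m crank '[[1,[24,-36,0],0],[1,[24,-36,0],0],[1,[22.7,-36,0],0],[1,[0,0,35],0],[1,[0,0,35],0],[1,[0,0,35],0],[1,[0,0,30],0],[1,[0,0,5],0],[1,[0,0,0],0],[1,[0,0,0],0],[1,[0,0,0],0]]'
python3 - <<'E'
from h import *
plan(.5816,.0656,.083,-.1045)
snap('side','s2.png'); im=cv2.imread('pics/s2.png')[150:290,250:420]; cv2.imwrite('pics/s2c.png',cv2.resize(im,None,fx=4,fy=4))
E
```

```text
time: 7.5
eef_pos: [0.5823, 0.0662, 0.093]
tcp_rot: [-0.0, 0.999, -0.05, 0.001]
contact_force: [-0.1, 0.4, -1.2]
finger_gap: 0.0329
gripper_force: 40.4
psi now -0.101 turn units 0.05 shift mm [-0.6  0.7 10. ]
```

View pics/s2c.png

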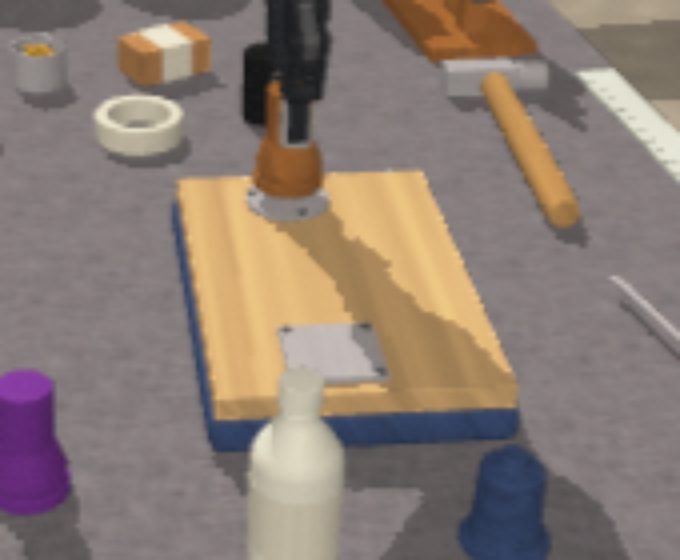

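The side crop shows the foot just over the round plate and centred on it. I'll lower it, release and retreat.

```bash
python3 -m crank '[[1,[-0.6,0.6,5],0],[1,[0,0,4],0],[1,[0,0,1],0],[1,[0,0,0],0],[1,[0,0,0],0]]'; python3 -m crank '[[0,[0,0,0],0],[0,[0,0,0],0],[0,[0,0,0],0],[0,[0,0,0],0],[0,[0,0,0],0],[0,[0,0,-10],0],[0,[0,0,-40],0],[0,[0,0,-45],0],[0,[0,0,-45],0],[0,[-25,20,-10],0],[0,[-25,20,0],0],[0,[0,0,0],0],[0,[0,0,0],0]]'
python3 - <<'E'
from h import *
im,st=look(['round_foot'],f='w3.png')
plan(.43,-.409,.231,-.1)
E
```

```text
time: 8.05
eef_pos: [0.5809, 0.0659, 0.0826]
tcp_rot: [-0.0, 0.999, -0.05, 0.0]
contact_force: [-5.7, 0.9, 14.8]
finger_gap: 0.0333
gripper_force: 42.3
time: 9.35
eef_pos: [0.527, 0.0307, 0.2323]
tcp_rot: [-0.0, 0.999, -0.051, 0.001]
contact_force: [0.6, 0.3, 0.2]
finger_gap: 0.0854
gripper_force: 0.0
round_foot 0.97 [ 0.3668 -0.1767  0.001 ]
round_foot 0.61 [0.5755 0.0675 0.0465]
psi now -0.100 turn units -0.00 shift mm [-53.1 447.7   0.6]
```

View pics/w3.png

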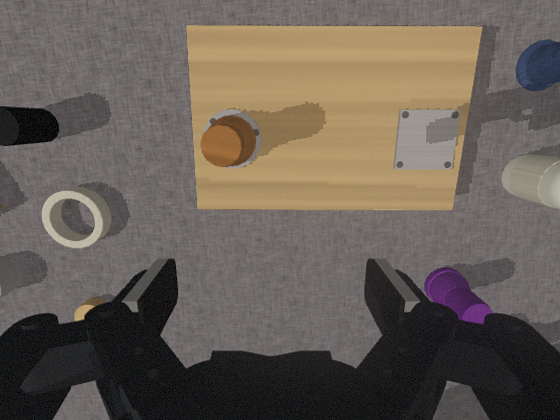

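The round foot stands on its plate, with its top at about (222,145) and rim visible around it. Next is the square foot.

```bash
python3 - <<'E'
from h import *
print(ray('wrist',222,145,.118),ray('wrist',240,140,.046))
E
python3 -m crank '[[0,[-4.5,37,0],0],[0,[-4.5,37,0],0],[0,[-4.5,37,0],0],[0,[-4.5,37,0],0],[0,[-4.5,37,0],0],[0,[-4.5,37,0],0],[0,[-4.5,37,0],0],[0,[-4.5,37,0],0],[0,[-4.5,37,0],0],[0,[-4.5,37,0],0],[0,[-4.5,37,0],0],[0,[-4.5,37,0],0],[0,[0,0,0],0],[0,[0,0,0],0]]'
python3 - <<'E'
from h import *
im,st=look(['square_foot'],f='w4.png')
im=cv2.imread('pics/w4.png')[100:300,170:370]; cv2.imwrite('pics/w4c.png',cv2.resize(im,None,fx=3,fy=3))
E
```

```text
[0.58017458 0.06527075 0.118     ] [0.57917169 0.05762837 0.046     ]
time: 10.85
eef_pos: [0.4288, -0.4057, 0.2307]
tcp_rot: [-0.0, 0.999, -0.051, -0.0]
contact_force: [-0.1, -0.1, -0.3]
finger_gap: 0.0854
gripper_force: 0.0
square_foot 0.93 [ 0.4416 -0.4107  0.0012]
```

View pics/w4c.png

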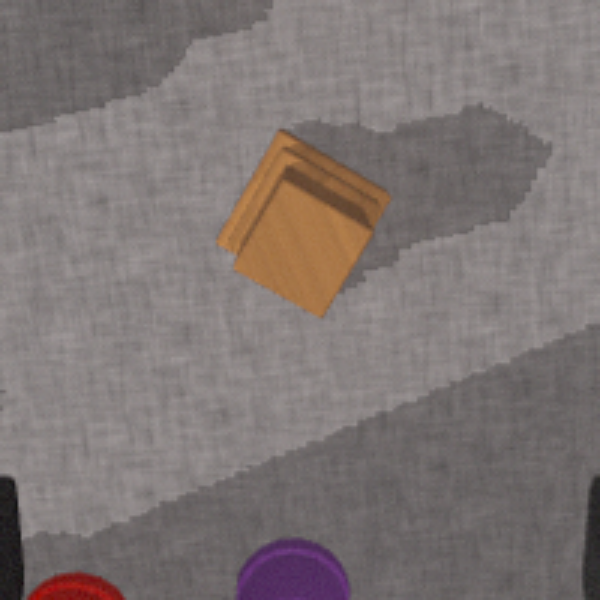

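The crop shows the square foot's top-face corners at crop (285,178), (373,228), (323,317) and (234,268), turned by about 30°. The round foot's top is at (0.580,0.065), which is centred to within 1 mm.

Run:
```python
from h import *
st=bot.state()
C=np.array([ray('wrist',170+u/3,100+v/3,.074,st)[:2] for u,v in((285,178),(373,228),(323,317),(234,268))])
e=np.roll(C,-1,0)-C; print(C.mean(0).round(4),np.hypot(*e.T).round(4)); a=np.degrees(np.arctan2(e[:,1],e[:,0])); print(a)
d=[x for x in a%90]; psi=np.radians(np.mean(d)); print(psi)
for p in (psi,psi-np.pi/2): 
    plan(*C.mean(0),.048,p); print('then to -.1045 deg',np.degrees(p+.1045), 'q6 approx',st['q'][0]+1.571-p)
```

```text
[ 0.4388 -0.4058] [0.0324 0.0335 0.0333 0.0335]
[-125.27704826  146.05615961   54.65995923  -35.60784422]
0.9591946746450306
psi now -0.100 turn units -12.13 shift mm [  4.5   8.6 183. ]
then to -.1045 deg 60.945215547701515 q6 approx -0.2231133137527529
psi now -0.100 turn units 5.87 shift mm [  8.6  -4.5 183. ]
then to -.1045 deg -29.054784452298485 q6 approx 1.3476830130421438
```

```bash
python3 -m crank '[[0,[0,0,0],1.47],[0,[0,0,0],1.47],[0,[0,0,0],1.47],[0,[0,0,0],1.46],[0,[8.6,-4.5,30],0],[0,[0,0,40],0],[0,[0,0,40],0],[0,[0,0,40],0],[0,[0,0,40],0],[0,[0,0,0],0],[0,[0,0,0],0]]'
python3 - <<'E'
from h import *
plan(.4388,-.4058,.0405,-.6116)
E
python3 -m crank '[[1,[0,0,0],0],[1,[0,0,0],0],[1,[0,0,0],0],[1,[0,0,0],0],[1,[0,0,0],0],[1,[0,0,0],0],[1,[0,0,0],0],[1,[0,0,0],0],[1,[0,0,0],0]]' 40;python3 -m crank '[[1,[0,0,-10],0],[1,[0,0,-30],0],[1,[0,0,-40],0],[1,[0,0,-40],0],[1,[0,0,-40],0],[1,[0,0,-40],0],[1,[0,0,0],-1.46],[1,[0,0,0],-1.46],[1,[0,0,0],-1.46],[1,[0,0,0],-1.43],[1,[0,0,0],0]]'
python3 - <<'E'
from h import *
plan(.49,-.15,.24,-.1045)
E
```

```text
time: 12.05
eef_pos: [0.4389, -0.4062, 0.0422]
tcp_rot: [-0.0, 0.954, -0.301, -0.0]
contact_force: [0.4, 0.2, 1.2]
finger_gap: 0.0855
gripper_force: 0.0
psi now -0.612 turn units -0.00 shift mm [-0.3 -0.3  1.7]
time: 12.95
eef_pos: [0.4386, -0.4071, 0.0424]
tcp_rot: [0.0, 0.953, -0.302, 0.001]
contact_force: [-1.5, 1.7, 7.2]
finger_gap: 0.0334
gripper_force: 40.9
time: 14.05
eef_pos: [0.4381, -0.4066, 0.2418]
tcp_rot: [0.0, 0.999, -0.052, 0.0]
contact_force: [0.5, -0.4, -0.8]
finger_gap: 0.033
gripper_force: 40.2
psi now -0.104 turn units 0.01 shift mm [  24.8 -260.6    1.8]
```

```bash
python3 -m crank '[[1,[3,-33,0],0],[1,[3,-33,0],0],[1,[3,-33,0],0],[1,[3,-33,0],0],[1,[3,-33,0],0],[1,[3,-33,0],0],[1,[3,-33,0],0],[1,[4,-30,0],0],[1,[0,0,0],0],[1,[0,0,0],0]]'
python3 - <<'E'
from h import *
im,st=look(['square_plate'],f='w5.png')
for d in bot.outline_of('wrist','square_plate')[:2]:
    cs=max(cv2.findContours(d['region'].astype(np.uint8),0,2)[0],key=cv2.contourArea)
    W=1e4*np.array([ray('wrist',*p[0],.044,st)[:2] for p in cs]); r=cv2.minAreaRect(W.astype(np.float32))
    print(round(d['p'],2),(np.array(r[0])/1e4).round(4),(np.array(r[1])/1e4).round(4),r[2])
plan(.5598,-.1328,.1,-.1045)
E
```

```text
time: 15.05
eef_pos: [0.4907, -0.1496, 0.2416]
tcp_rot: [0.0, 0.999, -0.054, 0.0]
contact_force: [-0.5, -1.0, -1.8]
finger_gap: 0.0335
gripper_force: 40.3
square_plate 0.87 [ 0.5582 -0.1345  0.0369]
square_plate 0.17 [ 0.5654 -0.0295  0.0009]
0.8 [ 0.5601 -0.1326] [0.0598 0.0593] 83.83932495117188
psi now -0.108 turn units -0.04 shift mm [ 67.1 -25.  141.4]
```

View pics/w5.png

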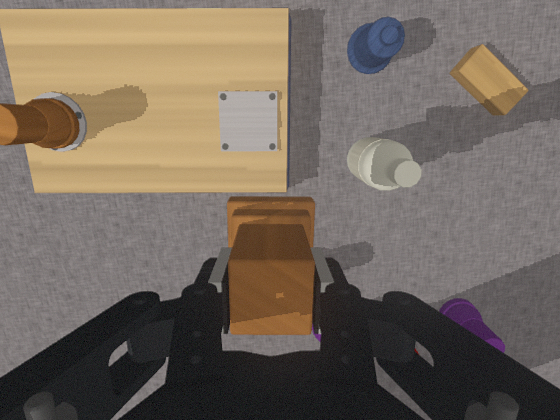

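Wrist view: the square plate is at about (248,121). The held square foot's far lower edge is at row 197, columns 228–315, and it sits straight in the fingers.

Run:
```python
from h import *
st=bot.state(); p=-.108
for u in(228,271.5,315):
    d=ray('wrist',u,197,.1996,st)-st['eef_pos']; print(np.cos(p)*d[0]+np.sin(p)*d[1],np.sin(p)*d[0]-np.cos(p)*d[1])
```

```text
0.02332665755136329 -0.026038254897933252
0.023313802987917413 0.00024799126504854857
0.023300945867695832 0.026539465768820616
```

```bash
python3 -m crank '[[1,[0,0,0],-0.04],[1,[34,-12.5,0],0],[1,[33.6,-12.5,0],0],[1,[0,0,40],0],[1,[0,0,40],0],[1,[0,0,40],0],[1,[0,0,25],0],[1,[0,0,0],0],[1,[0,0,0],0],[1,[0,0,0],0]]'
python3 - <<'E'
from h import *
plan(.5603,-.1327,.0864,-.1045)
E
```

```text
time: 16.2
eef_pos: [0.5614, -0.1324, 0.0981]
tcp_rot: [0.0, 0.999, -0.051, 0.001]
contact_force: [0.7, -0.7, -1.0]
finger_gap: 0.0335
gripper_force: 40.3
psi now -0.103 turn units 0.02 shift mm [-1.1  0.4 11.7]
```

```bash
python3 -m crank '[[1,[-1,0.4,6],0.02],[1,[0,0,4],0],[1,[0,0,1.8],0],[1,[0,0,0],0],[1,[0,0,0],0]]'; python3 -m crank '[[0,[0,0,0],0],[0,[0,0,0],0],[0,[0,0,0],0],[0,[0,0,0],0],[0,[0,0,0],0],[0,[0,0,-10],0],[0,[0,0,-40],0],[0,[0,0,-45],0],[0,[0,0,-45],0],[0,[-25,-30,-10],0],[0,[-25,-30,0],0],[0,[0,0,0],0],[0,[0,0,0],0]]'
python3 - <<'E'
from h import *
im,st=look([],f='w6.png')
im=cv2.imread('pics/w6.png')[60:260,180:560]; cv2.imwrite('pics/w6c.png',cv2.resize(im,None,fx=2,fy=2))
plan(.555,.285,.235,-.1)
E
```

```text
time: 16.7
eef_pos: [0.5597, -0.1321, 0.0863]
tcp_rot: [0.0, 0.999, -0.052, 0.001]
contact_force: [-7.6, 2.5, 18.0]
finger_gap: 0.0333
gripper_force: 42.9
time: 18.0
eef_pos: [0.516, -0.0669, 0.2354]
tcp_rot: [0.0, 0.999, -0.051, 0.001]
contact_force: [0.1, -0.5, 1.1]
finger_gap: 0.0855
gripper_force: 0.0
psi now -0.104 turn units -0.04 shift mm [ 3.300e+00 -3.546e+02  1.000e-01]
```

View pics/w6c.png

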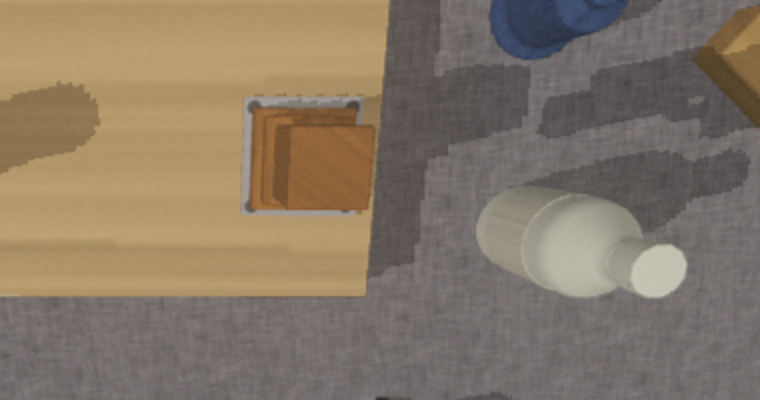

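The square foot is squared up on its plate, with an even rim at left (crop 243–250). I'll check its centre numerically and move on to the support.

```bash
python3 - <<'E'
from h import *
C=np.array([ray('wrist',180+u/2,60+v/2,.118)[:2] for u,v in((290,127),(375,125),(370,210),(288,208))]); print(C.mean(0))
e=np.roll(C,-1,0)-C; print(np.hypot(*e.T).round(4),np.degrees(np.arctan2(e[:,1],e[:,0])).round(1))
E
python3 -m crank '[[0,[0.3,-35.5,0],0],[0,[0.3,-35.5,0],0],[0,[0.3,-35.5,0],0],[0,[0.3,-35.5,0],0],[0,[0.3,-35.5,0],0],[0,[0.3,-35.5,0],0],[0,[0.3,-35.5,0],0],[0,[0.3,-35.5,0],0],[0,[0.3,-35.5,0],0],[0,[0.3,-35.5,0],0],[0,[0,0,0],0],[0,[0,0,0],0],[0,[0,0,0],0]]'
python3 - <<'E'
from h import *
im,st=look(['support'],f='w7.png')
for d in bot.outline_of('wrist','support')[:2]:
    v,u=np.nonzero(d['region']); print(round(d['p'],2),u.min(),u.max(),v.min(),v.max())
im=cv2.imread('pics/w7.png')[60:260,120:420]; cv2.imwrite('pics/w7c.png',cv2.resize(im,None,fx=2,fy=2))
E
```

```text
[ 0.55922451 -0.1327829 ]
[0.0339 0.0339 0.034  0.0323] [-94.7 175.3  82.6  -4.8]
time: 19.35
eef_pos: [0.5562, 0.2844, 0.2343]
tcp_rot: [0.0, 0.999, -0.052, -0.0]
contact_force: [-0.5, -0.3, 0.0]
finger_gap: 0.0853
gripper_force: 0.0
support 0.69 [0.6143 0.2836 0.0026]
0.71 411 559 27 211
0.69 245 282 109 148
```

View pics/w7c.png

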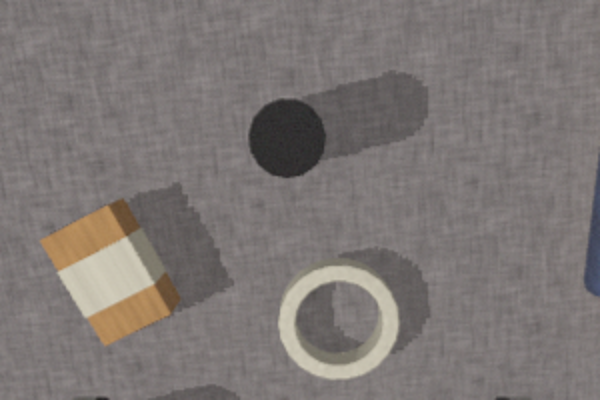

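The crop shows the black column from nearly overhead, centred at full-image (264,129), with the area around it clear.

Run:
```python
from h import *
w=ray('wrist',264,129,.06); print(w); plan(w[0],w[1],.032,-.1045)
```

```text
[0.61628267 0.2848372  0.06      ]
psi now -0.105 turn units -0.01 shift mm [ 59.8  -6.7 202.6]
```

```bash
python3 -m crank '[[0,[30,-3.4,20],0],[0,[29.8,-3.3,20],0],[0,[0,0,40],0],[0,[0,0,40],0],[0,[0,0,40],0],[0,[0,0,42],0],[0,[0,0,0],0],[0,[0,0,0],0],[1,[0,0,0],0],[1,[0,0,0],0],[1,[0,0,0],0],[1,[0,0,0],0],[1,[0,0,0],0],[1,[0,0,0],0],[1,[0,0,0],0],[1,[0,0,0],0]]' 40; python3 -m crank '[[1,[0,0,-10],0],[1,[0,0,-30],0],[1,[0,0,-40],0],[1,[0,0,-40],0],[1,[0,0,-40],0],[1,[0,0,-40],0],[1,[0,0,0],0],[1,[0,0,0],0]]'
python3 - <<'E'
from h import *
plan(.5703,-.0336,.235,-.1045)
E
```

```text
time: 21.1
eef_pos: [0.6166, 0.2862, 0.0341]
tcp_rot: [-0.0, 0.999, -0.052, 0.001]
contact_force: [-1.7, -0.7, 6.8]
finger_gap: 0.0369
gripper_force: 39.5
time: 21.9
eef_pos: [0.616, 0.286, 0.2338]
tcp_rot: [-0.0, 0.999, -0.052, 0.001]
contact_force: [0.1, 0.1, -1.0]
finger_gap: 0.0369
gripper_force: 40.3
psi now -0.104 turn units 0.01 shift mm [-12.1 322.6  -1.2]
```

```bash
python3 -m crank '[[1,[-1.3,35.8,0],0],[1,[-1.3,35.8,0],0],[1,[-1.3,35.8,0],0],[1,[-1.3,35.8,0],0],[1,[-1.3,35.8,0],0],[1,[-1.3,35.8,0],0],[1,[-1.4,35.8,0],0],[1,[-1.4,35.8,0],0],[1,[-1.5,36.2,0],0],[1,[0,0,0],0],[1,[0,0,35],0],[1,[0,0,40],0],[1,[0,0,40],0],[1,[0,0,33],0],[1,[0,0,0],0],[1,[0,0,0],0],[1,[0,0,0],0]]'
python3 - <<'E'
from h import *
plan(.5703,-.0336,.0741,-.1045)
E
```

```text
time: 23.6
eef_pos: [0.5713, -0.0335, 0.0862]
tcp_rot: [0.0, 0.999, -0.052, 0.001]
contact_force: [0.2, 0.0, -0.9]
finger_gap: 0.0364
gripper_force: 40.4
psi now -0.104 turn units 0.01 shift mm [-1.   0.2 12.1]
```

```bash
python3 -m crank '[[1,[-1,0.2,6],0],[1,[0,0,4],0],[1,[0,0,2],0],[1,[0,0,0],0],[1,[0,0,0],0]]'; python3 -m crank '[[0.3,[0,0,0],0],[0.3,[0,0,0],0],[0.3,[0,0,0],0],[0.3,[0,0,0],0],[0.3,[0,0,0],0],[0.3,[0,0,-10],0],[0.3,[0,0,-40],0],[0.3,[0,0,-45],0],[0,[0,0,-45],0],[0,[-40,0,-10],0],[0,[-20,0,0],0],[0,[0,0,0],0],[0,[0,0,0],0]]'
python3 - <<'E'
from h import *
im,st=look(['support'],f='w8.png')
im=cv2.imread('pics/w8.png')[60:260,120:420]; cv2.imwrite('pics/w8c.png',cv2.resize(im,None,fx=2,fy=2))
plan(.33,.284,.233,-.1)
E
```

```text
time: 24.1
eef_pos: [0.5698, -0.0338, 0.074]
tcp_rot: [0.0, 0.999, -0.052, 0.001]
contact_force: [-5.3, -0.5, 15.1]
finger_gap: 0.0367
gripper_force: 41.9
time: 25.4
eef_pos: [0.5101, -0.0276, 0.2233]
tcp_rot: [0.0, 0.999, -0.052, 0.001]
contact_force: [-0.1, -0.2, -0.4]
finger_gap: 0.0855
gripper_force: 0.0
support 0.69 [ 0.5688 -0.0343  0.0432]
support 0.23 [ 0.5612 -0.133   0.0452]
psi now -0.104 turn units -0.05 shift mm [-210.6 -292.1  -10.4]
```

View pics/w8c.png

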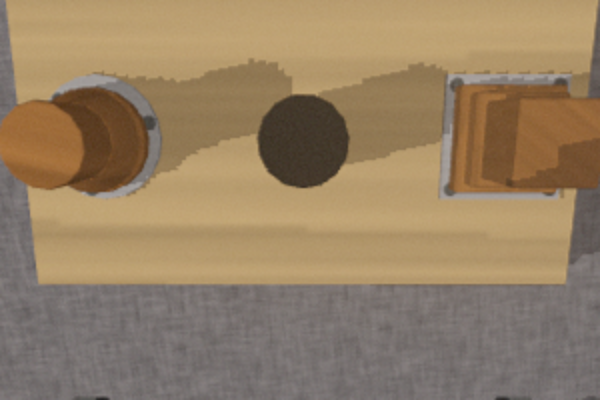

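The column stands midway between the feet, with its top at full-image (271.5,130.5). On to the packing disc.

```bash
python3 - <<'E'
from h import *
print(ray('wrist',271.5,130.5,.1))
E
python3 -m crank '[[0,[-21,-29.2,-1],0],[0,[-21,-29.2,-1],0],[0,[-21,-29.2,-1],0],[0,[-21,-29.2,-1],0],[0,[-21,-29.2,-1],0],[0,[-21,-29.2,-1],0],[0,[-21,-29.2,-1],0],[0,[-21,-29.2,-1],0],[0,[-21,-29.2,-1],0],[0,[-21,-29.2,-1],0],[0,[0,0,0],0],[0,[0,0,0],0],[0,[0,0,0],0]]'
python3 - <<'E'
from h import *
im,st=look(['packing'],f='w9.png')
h=cv2.cvtColor(im,cv2.COLOR_RGB2HSV)
for d in bot.outline_of('wrist','packing')[:2]:
    cs=max(cv2.findContours(d['region'].astype(np.uint8),0,2)[0],key=cv2.contourArea)
    c,r=cv2.minEnclosingCircle(cs); print(round(d['p'],2),c,r,cv2.boundingRect(cs),ray('wrist',*c,.016,st))
im=cv2.imread('pics/w9.png')[60:260,120:420]; cv2.imwrite('pics/w9c.png',cv2.resize(im,None,fx=2,fy=2))
E
```

```text
[ 0.57001125 -0.03432611  0.1       ]
time: 26.8
eef_pos: [0.3317, 0.2843, 0.2323]
tcp_rot: [0.0, 0.999, -0.052, -0.0]
contact_force: [0.2, 0.5, -0.4]
finger_gap: 0.0856
gripper_force: 0.0
packing 0.89 [ 0.3708  0.2797 -0.0018]
0.76 (267.0, 145.0) 18.24838638305664 (250, 127, 35, 37) [0.37323105 0.28420662 0.016     ]
```

View pics/w9c.png

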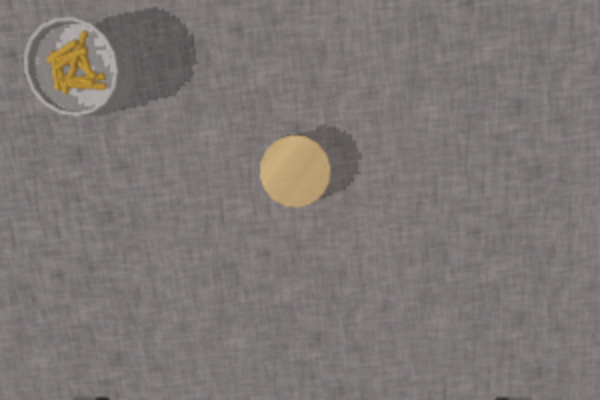

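The crop shows the packing disc's top centred at full-image (268,146). The tin with its screws is up-left at (155,93).

Run:
```python
from h import *
w=ray('wrist',267.75,145.75,.018); print(w); plan(w[0],w[1],.02,-.1045)
w=ray('wrist',155,93,.034); print('tin',w)
```

```text
[0.37247408 0.283217   0.018     ]
psi now -0.105 turn units -0.01 shift mm [ 40.7  -3.4 212.4]
tin [0.43850756 0.39172836 0.034     ]
```

```bash
python3 -m crank '[[0.3,[20,-1.7,12],0],[0.3,[20.7,-1.7,40],0],[0.3,[0,0,40],0],[0.3,[0,0,40],0],[0.3,[0,0,40],0],[0.3,[0,0,40],0],[0.3,[0,0,0],0],[0.3,[0,0,5],0],[0.3,[0,0,5],0],[0.3,[0,0,5],0],[0.3,[0,0,2],0],[0.3,[0,0,0],0],[0.3,[0,0,0],0]]' 40
```

```text
time: 28.25
eef_pos: [0.3722, 0.284, 0.0039]
tcp_rot: [-0.0, 0.999, -0.052, 0.0]
contact_force: [-0.2, -0.2, -0.2]
finger_gap: 0.0598
gripper_force: 0.0
```

```bash
python3 -m crank '[[0.3,[0,0,3],0],[0.3,[0,0,0],0],[1,[0,0,0],0],[1,[0,0,0],0],[1,[0,0,0],0],[1,[0,0,0],0],[1,[0,0,0],0],[1,[0,0,0],0],[1,[0,0,0],0]]' 30; python3 -m crank '[[1,[0,0,-5],0],[1,[0,0,-20],0],[1,[0,0,-40],0],[1,[0,0,-40],0],[1,[0,0,-40],0],[1,[0,0,-40],0],[1,[0,0,-40],0],[1,[0,0,0],0],[1,[0,0,0],0]]'
python3 - <<'E'
from h import *
plan(.5703,-.0336,.235,-.1045)
look(['packing'],f='w10.png')
im=cv2.imread('pics/w10.png')[180:400,160:380]; cv2.imwrite('pics/w10c.png',cv2.resize(im,None,fx=2.7,fy=2.7))
E
```

```text
time: 29.15
eef_pos: [0.372, 0.2839, 0.0007]
tcp_rot: [-0.0, 0.999, -0.052, 0.0]
contact_force: [-1.3, 0.3, 5.8]
finger_gap: 0.0387
gripper_force: 29.9
time: 30.05
eef_pos: [0.372, 0.2839, 0.2259]
tcp_rot: [-0.0, 0.999, -0.052, 0.001]
contact_force: [0.1, 0.3, -0.7]
finger_gap: 0.0391
gripper_force: 30.4
psi now -0.104 turn units 0.01 shift mm [230.3 295.1  -9.1]
packing 0.64 [0.3721 0.2815 0.2241]
```

View pics/w10c.png

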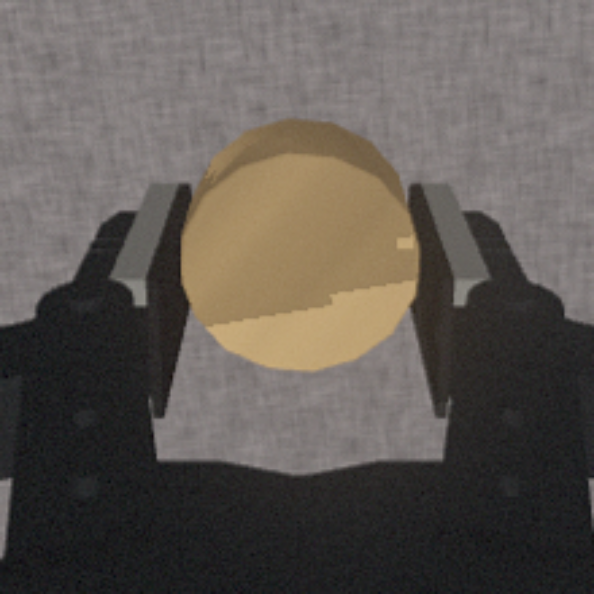

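The disc is held level and centred between the pads, with its top at full-image (271,277).

```bash
python3 - <<'E'
from h import *
s=bot.state(); print((ray('wrist',271.2,277,.243,s)-s['eef_pos']).round(4)); plan(.57,-.034,.235,-.1045)
E
python3 -m crank '[[1,[23,29.5,0],0],[1,[23,29.5,0],0],[1,[23,29.5,0],0],[1,[23,29.5,0],0],[1,[23,29.5,0],0],[1,[23,29.5,0],0],[1,[23,29.5,0],0],[1,[23,29.5,0],0],[1,[23,29.5,0],0],[1,[23,29.5,0],0],[1,[0,0,0],0],[1,[0,0,40],0],[1,[0,0,40],0],[1,[0,0,30],0],[1,[0,0,0],0],[1,[0,0,0],0],[1,[0,0,0],0]]'
python3 - <<'E'
from h import *
plan(.57,-.034,.1007,-.1045)
E
```

```text
[ 0.0018 -0.0001  0.0186]
psi now -0.104 turn units 0.01 shift mm [230.6 295.  -10.6]
time: 31.85
eef_pos: [0.5709, -0.0333, 0.117]
tcp_rot: [0.0, 0.999, -0.052, 0.001]
contact_force: [-0.0, -0.7, -0.4]
finger_gap: 0.0388
gripper_force: 30.5
psi now -0.104 turn units 0.01 shift mm [-0.8  0.7 16.3]
```

```bash
python3 -m crank '[[1,[-1.8,0.7,7],0],[1,[0,0,5],0],[1,[0,0,3],0],[1,[0,0,1],0],[1,[0,0,0],0],[1,[0,0,0],0]]'; python3 -m crank '[[0.3,[0,0,0],0],[0.3,[0,0,0],0],[0.3,[0,0,0],0],[0.3,[0,0,0],0],[0.3,[0,0,0],0],[0.3,[0,0,-10],0],[0.3,[0,0,-40],0],[0.3,[0,0,-45],0],[0,[0,0,-45],0],[0,[-40,0,-5],0],[0,[-20,0,0],0],[0,[0,0,0],0],[0,[0,0,0],0]]'
python3 - <<'E'
from h import *
im,st=look(['packing'],f='w11.png')
for d in bot.outline_of('wrist','packing')[:2]:
    cs=max(cv2.findContours(d['region'].astype(np.uint8),0,2)[0],key=cv2.contourArea)
    c,r=cv2.minEnclosingCircle(cs); print(round(d['p'],2),c,r,cv2.boundingRect(cs),ray('wrist',*c,.117,st))
plan(.4,.392,.235,-.1045)
E
```

```text
time: 32.45
eef_pos: [0.5688, -0.034, 0.1007]
tcp_rot: [0.0, 0.999, -0.052, 0.001]
contact_force: [-3.4, -1.1, 12.2]
finger_gap: 0.0389
gripper_force: 31.6
time: 33.75
eef_pos: [0.5089, -0.0277, 0.2454]
tcp_rot: [0.0, 0.999, -0.052, 0.001]
contact_force: [0.2, -0.3, -0.6]
finger_gap: 0.0855
gripper_force: 0.0
packing 0.7 [ 0.5691 -0.0382  0.102 ]
0.69 (374.3634033203125, 128.757568359375) 40.747230529785156 (339, 101, 72, 53) [ 0.56087308 -0.12021518  0.117     ]
0.68 (270.9725646972656, 128.4929962158203) 24.253982543945312 (248, 105, 46, 48) [ 0.57010818 -0.03418663  0.117     ]
psi now -0.104 turn units 0.01 shift mm [-152.4 -406.1    9.5]
```

The disc is centred on the column to within 1 mm. The tin is next.

```bash
python3 -m crank '[[0,[-12.7,-34,0],0],[0,[-12.7,-34,0],0],[0,[-12.7,-34,0],0],[0,[-12.7,-34,0],0],[0,[-12.7,-34,0],0],[0,[-12.7,-34,0],0],[0,[-12.7,-34,0],0],[0,[-12.7,-34,0],0],[0,[-12.7,-34,0],0],[0,[-12.7,-34,0],0],[0,[-12.7,-34,0],0],[0,[-12.7,-34,0],0],[0,[0,0,0],0],[0,[0,0,0],0],[0,[0,0,0],0]]'
python3 - <<'E'
from h import *
im,st=look(['tin'],f='w12.png')
for d in bot.outline_of('wrist','tin')[:2]:
    cs=max(cv2.findContours(d['region'].astype(np.uint8),0,2)[0],key=cv2.contourArea)
    c,r=cv2.minEnclosingCircle(cs); w=ray('wrist',*c,.032,st);print(round(d['p'],2),c,r,cv2.boundingRect(cs),w)
    plan(w[0],w[1],.006,-.1045)
E
```

```text
time: 35.4
eef_pos: [0.3997, 0.3933, 0.2442]
tcp_rot: [0.0, 0.999, -0.052, -0.0]
contact_force: [0.4, -0.0, 0.3]
finger_gap: 0.0852
gripper_force: 0.0
0.86 (268.08221435546875, 147.5172119140625) 21.992082595825195 (247, 126, 43, 43) [0.43863993 0.39217712 0.032     ]
psi now -0.105 turn units -0.01 shift mm [ 38.7  -3.1 238.6]
```

```bash
python3 -m crank '[[0,[19.5,-1.6,13],0],[0,[19.2,-1.5,20],0],[0,[0,0,40],0],[0,[0,0,40],0],[0,[0,0,40],0],[0,[0,0,40],0],[0,[0,0,30],0],[0,[0,0,10],0],[0,[0,0,0],0],[0,[0,0,0],0],[1,[0,0,0],0],[1,[0,0,0],0],[1,[0,0,0],0],[1,[0,0,0],0],[1,[0,0,0],0],[1,[0,0,0],0],[1,[0,0,0],0],[1,[0,0,0],0]]' 40; python3 -m crank '[[1,[0,0,-10],0],[1,[0,0,-30],0],[1,[0,0,-40],0],[1,[0,0,-40],0],[1,[0,0,-40],0],[1,[0,0,-40],0],[1,[0,0,-30],0],[1,[0,0,0],0]]'
python3 - <<'E'
from h import *
plan(.6376,-.0411,.24,-.1045)
E
```

```text
time: 37.35
eef_pos: [0.4386, 0.3933, 0.0128]
tcp_rot: [-0.0, 0.999, -0.052, 0.001]
contact_force: [-2.5, -2.3, 10.5]
finger_gap: 0.0475
gripper_force: 40.0
time: 38.15
eef_pos: [0.4394, 0.394, 0.2467]
tcp_rot: [-0.003, 0.999, -0.052, 0.003]
contact_force: [0.3, 0.4, 0.3]
finger_gap: 0.0472
gripper_force: 41.7
psi now -0.104 turn units 0.01 shift mm [242.5 412.    6.7]
```

```bash
python3 -m crank '[[1,[17.3,29.4,0],0],[1,[17.3,29.4,0],0],[1,[17.3,29.4,0],0],[1,[17.3,29.4,0],0],[1,[17.3,29.4,0],0],[1,[17.3,29.4,0],0],[1,[17.3,29.4,0],0],[1,[17.3,29.4,0],0],[1,[17.3,29.4,0],0],[1,[17.3,29.4,0],0],[1,[17.3,29.4,0],0],[1,[17.3,29.4,0],0],[1,[17.3,29.4,0],0],[1,[17.3,29.4,0],0],[1,[0,0,0],0],[1,[0,0,0],0],[1,[0,0,0],0]]'
python3 - <<'E'
from h import *
plan(.6376,-.0411,.0528,-.1045)
E
```

```text
time: 39.85
eef_pos: [0.6358, -0.0407, 0.2412]
tcp_rot: [-0.0, 0.999, -0.052, -0.0]
contact_force: [0.5, 0.1, -1.1]
finger_gap: 0.0468
gripper_force: 41.7
psi now -0.103 turn units 0.01 shift mm [  1.8   0.2 188.4]
```

```bash
python3 -m crank '[[1,[1.8,0.2,20],0],[1,[0,0,40],0],[1,[0,0,40],0],[1,[0,0,40],0],[1,[0,0,25],0],[1,[0,0,12],0],[1,[0,0,0],0],[1,[0,0,0],0]]'
python3 - <<'E'
from h import *
plan(.6376,-.0411,.0528,-.1045)
E
```

```text
time: 40.65
eef_pos: [0.6388, -0.0416, 0.0659]
tcp_rot: [0.0, 0.999, -0.052, 0.001]
contact_force: [0.2, -1.2, -0.6]
finger_gap: 0.0474
gripper_force: 41.7
psi now -0.103 turn units 0.01 shift mm [-1.3 -0.3 13.1]
```

```bash
python3 -m crank '[[1,[-1,-0.3,6],0],[1,[0,0,5],0],[1,[0,0,2],0],[1,[0,0,0],0],[1,[0,0,0],0]]'; python3 -m crank '[[0.1,[0,0,0],0],[0.1,[0,0,0],0],[0.1,[0,0,0],0],[0.1,[0,0,0],0],[0.1,[0,0,0],0],[0.1,[0,0,-10],0],[0.1,[0,0,-40],0],[0.1,[0,0,-45],0],[0.1,[0,0,-45],0],[0,[-30,0,-40],0],[0,[-40,0,0],0],[0,[-40,0,0],0],[0,[0,0,0],0],[0,[0,0,0],0]]'
python3 - <<'E'
from h import *
a=snap('wrist'); b=snap('side')[100:380,150:430]
im=np.hstack([cv2.resize(a,(447,336))[:,:,::-1],cv2.resize(b,(336,336))[:,:,::-1]]); cv2.imwrite('pics/fin.png',im)
E
```

```text
time: 41.15
eef_pos: [0.6373, -0.0415, 0.0529]
tcp_rot: [-0.0, 0.999, -0.052, 0.0]
contact_force: [-5.2, 1.1, 11.8]
finger_gap: 0.0472
gripper_force: 42.9
time: 42.55
eef_pos: [0.5278, -0.0301, 0.2327]
tcp_rot: [0.0, 0.999, -0.052, 0.001]
contact_force: [0.2, -0.7, 0.5]
finger_gap: 0.0852
gripper_force: 0.0
```

View pics/fin.png

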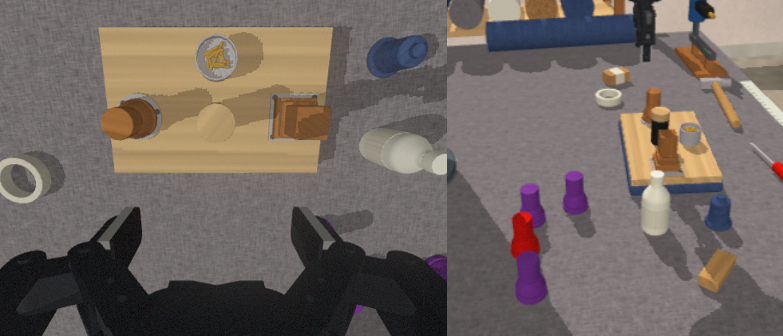

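The feet are on their plates, and the column stands between them with the disc at (216,122). The tin is directly behind it at (216,58), the glue bottle is upright, and the gripper is clear of everything.

```bash
python3 -c "
from workcell import bot
print(bot.job_done())"
```

```text
the job is handed in; nothing more can be done
None
```

The job is handed in at about 43 s: both feet are on their plates, the column and packing disc stand midway between them, the tin is directly behind, and the glue bottle is still upright.

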